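# Right the sample jar and ready the blue pipette over it

## Task

The empty amber sample jar has fallen over: gently stand it upright on the bench top, mouth up, and let go of it. Then draw the pipette with the blue button out of the slanted stand, turn it upright with its tip down, and hold it still with the tip about a finger's breadth above the middle of the jar's mouth, ready to dispense, touching neither jar nor stand; finish while still holding it there. Do not disturb the other pipettes, the bottles or the tip box.

Things in the scene. Friction and masses are not known exactly. Their poses are not given: they have to be found in the camera images.
- jar: Empty open amber glass jar, straight, 46 outside diameter x 50 high, wall 3, base 7 thick, 80 g. Starts lying on its side on the bench, mouth roughly away from the robot. Origin: centre of underside. Own z: underside to mouth. Centre of mass about 20 from the underside: set on its bottom edge leaning 40 degrees or less, it settles upright by itself.
- jar_mouth (a point): Centre of the jar's mouth, level with the rim, 50 mm from the underside along the jar's z; inner diameter 40 mm.
- pipette_blue: Pipette to take: white handle, blue button, ring and tip, 0.1 kg. Origin: on its axis at the shoulder (lower end of handle). Own z: from tip up to button; own +x: side of the finger rest (underside in the stand). In mm along z: handle 0 to 120, 28 wide in own y, 30 deep in own x; 17 mm button up to 142; barrel 16 narrowing to 9 at -92; tip from -82 (12 wide) to -145.
- pipette_blue_grip (a point): Middle of the free part of the blue pipette's handle, on its axis 86 mm above the shoulder; grasp across own y (28 mm), within 12 mm up or down the axis. In the stand the axis is 45 degrees from vertical and the next handle is 38 mm off. Finger rest: an 8 mm hook on own +x, 97 to 117 mm above the shoulder, out to 40 mm. Centre of mass about 42 mm above the shoulder.
- pipette_blue_tip (a point): Lower end of the blue pipette's tip, 145 mm below its origin along the axis.
- stand: Grey and white stand for three pipettes, fixed to the bench, 230 mm wide in own y, base plate 8 mm thick from own x -130 to 85 mm. Origin: on the bench below the middle place's shoulder seat. Places at own y -66, 0, 66 mm. Their axes lean 45 degrees from vertical, top towards own +x (roughly away from the robot). Only its weight keeps a pipette in.
- stand_seat (a point): Shoulder seat of the stand's middle place, 127.5 mm above the bench: a shelf square to the slanted axis with a 19 mm slot open on the upper side. 64 mm further up the axis an 8 mm steel rod crosses under the handles; the side cheeks, 112 mm either side of the middle, end 75 mm up the axis.
- stand_hole (a point): Middle closed hole (21 mm) of the stand's lower shelf, 74 to 80 mm down the axis from the seat. The barrel and tip pass through it, so a pipette must be drawn 75 mm or more along its own slanted axis before it can move sideways or turn.
- pipette_yellow: Pipette of the same shape and size as the blue one, with yellow button and tip, in another place of the stand. Origin and axes as the blue one's. Leave it in the stand.
- pipette_red: Pipette of the same shape and size as the blue one, with red button and tip, in another place of the stand. Origin and axes as the blue one's. Leave it in the stand.
- wash_bottle: Closed white plastic bottle with red cap, 64 mm diameter, 170 mm high, standing; origin at the centre of its underside. Leave it alone.
- reagent_bottle: Closed clear bottle with blue cap and paper label, 60 mm diameter, 130 mm high, standing; origin at the centre of its underside. Leave it alone.
- tip_box: Blue box of spare tips with a clear lid, 80 x 110 mm, 63 mm high; origin at the centre of its underside. Leave it alone.
Mind the look-alikes: they are no part of the job. Several things look just like the jar: the one meant starts farthest to the robot's left.

How it is judged:
On the way, in this order (a step that is already met when the one before it is completed fails the run):
1. the jar stands upright on the bench top, let go and at rest (angle between jar's own z axis and vertical below 0.08 rad and height (world z) of jar below 0.004 m and linear speed of jar below 0.02 m/s and contact force between the fingers and jar below 0.05 N), for 0.3 s.
2. the blue pipette is drawn clear of the stand (distance of pipette_blue_tip from where it was at the start of the episode above 0.08 m and contact force between pipette_blue and stand below 0.05 N and contact force between the fingers and pipette_blue above 0.5 N), for 0.1 s.
At the end, for the whole second after the job is handed in: Jar upright on the bench (0.08 rad), untouched; blue pipette held still, tip down, upright within 0.2 rad, tip within 12 mm of the middle of the jar's mouth and 4 to 40 mm above the rim, touching neither jar nor stand; other pipettes within 15 mm, bottles and tip box within 30 mm of their start (all of step 1 and angle between pipette_blue's own z axis and vertical below 0.2 rad and horizontal distance between pipette_blue_tip and jar_mouth below 0.012 m and z of pipette_blue_tip in the frame of jar between 0.054 and 0.09 m and linear speed of pipette_blue below 0.02 m/s and angular speed of pipette_blue below 0.1 rad/s and contact force between the fingers and pipette_blue above 0.5 N and contact force between pipette_blue and stand below 0.05 N and contact force between pipette_blue and jar below 0.05 N and distance of each of pipette_yellow, pipette_red from where it was at the start of the episode below 0.015 m and distance of each of wash_bottle, reagent_bottle, tip_box from where it was at the start of the episode below 0.03 m); the arm keeps its last pose, push and grip.
It fails at once if the jar is let fall from above the bench (height (world z) of jar above 0.04 m and contact force between the fingers and jar below 0.05 N and linear speed of jar above 0.4 m/s).
It fails at once if another pipette is displaced by more than 15 mm (distance of any of pipette_yellow, pipette_red from where it was at the start of the episode above 0.015 m).
It fails at once if a bottle or the tip box is pushed more than 30 mm or tipped (distance of any of wash_bottle, reagent_bottle, tip_box from where it was at the start of the episode above 0.03 m or angle between any of wash_bottle, reagent_bottle, tip_box's own z axis and vertical above 0.3 rad).
It also fails if it takes over 72 s, if anything falls off the work surface, if the arm or the gripper's body presses on something with over 40 N, if the wrist force passes 120 N, or if a joint passes its speed limit or range.

## Robot

A 6-joint arm with a two-finger parallel gripper is mounted at the origin on the work surface. World frame = base frame: x ahead of the robot, y to its left, z up, the work surface at z = 0. Lengths are in m, angles in rad, forces in N, time in s.
With the tool pointing down it reaches from about 0.25 to 0.775 m from the base axis. Payload 4 kg.
Tool frame: the origin (TCP) lies midway between the tips of the shut fingers; the grasp point (between the pads) lies grip_point_offset behind it (grip_point_offset is the distance from the TCP to the grasp point, in m); z points along the fingers, y is the line along which they close (so a half turn about z gives the same grasp; the last joint's range is limited). The gripper opens to 94 mm and grips with 3 to 60 N. Pads are 16 mm wide; open, the fingers measure 119 mm over their backs; the gripper's body (75 mm by 177 mm) begins 78 mm behind the grasp point.
Start: joints at [-1.422, 0.087, 1.371, -0, 1.684, -0.103], TCP at [0.137, -0.533, 0.206] pointing down, gripper open.
Joint ranges: [-3.1, 3.1], [-0.76, 2.03], [0.27, 2.55], [-1.08, 4.22], [0.17, 2.65], [-2.57, 2.57]. Speed limits (rad/s): [2.79, 2.79, 3.14, 3.14, 3.14, 3.14].

## Interface

Orientations are given as [roll, pitch, yaw] about the fixed x, y, z axes, in that order (R = Rz(yaw) Ry(pitch) Rx(roll)).
In Python, from bench import * gives the robot as it stands. The module is installed in compiled form; this text tells all that it offers.
- The arm moves only by the tool apply_moves, never from a script. Its argument "commands" is a list of rows, each a list of 7 numbers: the turn, a rotation vector about the world's x, y, z in rad, then the shift along the world's x, y, z in m, then the opening in per cent of the stroke, from 0 (shut) to 100 (fully open). In form: [[ax, ay, az, x, y, z, jaw], ...]. A call has exactly 5 rows; each row is the pose to reach, as a shift and turn from the pose commanded when the call began; what a row does not reach only later rows make up. A row lasts 1/10 s, in which the tool goes at most 50 mm and 8.59 degrees, less where a joint would pass 70% of its speed; a pose out of reach is approached as far as the arm can. A call with a gripper value outside its range is refused whole. The fingers move at their own pace and stop on an object; the grip force is fixed at half the most. Time passes only in rows, so rows that repeat a pose let the fingers close, or fill a call up. It gives the time, the measured TCP pose, the force, the opening and the grip force at its end, in the units of the state.
- get_obs(): the state, without advancing time (a new reading comes with each control period).
- snapshot(name): name is "side" or "top" or "wrist"; returns a dict with "pixels" (400x640x3 uint8, red, green, blue), "vertical_fov" (degrees; the focal length in pixels is half the picture's height over the tangent of half this angle, whatever the lens; pixels are square), "cx", "cy" (the principal point, pixels), "k1" (the pictures are not rectified: a ray, as slopes to the right and down, at radius r is drawn at 1 + k1 r^2 times it, then the intrinsics apply), "rvec" (rotation vector, rad) and "tvec" (3), from world to camera coordinates, as OpenCV has them. Camera axes: x right, y down, z forward; pixel columns grow to the right and rows downward; lengths in m; the calibration is good to about 2 mm. A picture is of the moment at which its call begins. There is no depth.
- close_job(): hands the job in; it is judged then, once.
Trained networks look in the newest picture that a camera, given by its name, has taken for a name from the list of things; names that differ only in an ending like _2 or _b are one class to them, and where a whole thing is asked for, a point or a joint stands for the part that bears it (a point fixed in the world has none). Each returns a list of dicts, best first, with "score" (0 to 1); they miss things now and then, are a little off and sometimes report something else, mostly with a low value. They report only what shows in the picture. A call takes as long as a camera call. They do not tell look-alikes from the thing itself.
- masks_of(camera, query): "mask" (400x640 bool, what is visible of it) and "extent" ([left, top, right, bottom] in pixels, round what is visible of it).
- place_of(camera, query): "pixel" ([column, row] in pixels: a listed point, or the origin of a listed thing).
The state is a dict: "time": time; "joint_positions": joint angles; "qvel": joint speeds; "joint_torque": joint torques, N m; "tool_pos": TCP position; "ee_rot": TCP orientation; "wrist_force": force on the tool from outside, world axes, zero at the start; "wrist_torque": the same for the moment, N m; "width": finger opening in m; "finger_force": force on a finger pad.
Only numpy, scipy, OpenCV 4.12 (cv2) and the standard library are available. Lean on these libraries where they do the work, as an engineer would, in place of code of your own. Each camera call takes 0.05 s, during which the arm holds its last target. There are 200 camera calls.

## Working session

There is one attempt and no reset: what is moved stays moved. The work goes in short steps, Python scripts to look and compute and a tool call to move; the robot and the scene stay as the last step left them, time stands still between calls to the robot, and variables do not carry over. Pictures are saved under pics/ and viewed, at most 10 in all, crops included, and the job is handed in when it is done.

Besides the shell and the picture viewer there is one more tool, called after ">>>" by a JSON object that holds its "op" and its "data". apply_moves: Moves the arm, as the interface text tells. Its arguments: {"type":"object","properties":{"commands":{"type":"array"}},"required":["commands"]}

```bash
mkdir -p pics
cat > h.py <<'E'
import numpy as np, cv2
from bench import *
from scipy.spatial.transform import Rotation as Rot
def cam(s):
    f=200/np.tan(np.radians(s["vertical_fov"])/2)
    R=Rot.from_rotvec(np.ravel(s["rvec"])).as_matrix(); return f,R,np.ravel(s["tvec"])
def proj(s,P):
    f,R,t=cam(s); p=np.atleast_2d(P)@R.T+t; xy=p[:,:2]/p[:,2:]; r2=(xy**2).sum(1,keepdims=True)
    return xy*(1+s["k1"]*r2)*f+[s["cx"],s["cy"]]
def ray(s,px):
    f,R,t=cam(s); d=(np.array(px,float)-[s["cx"],s["cy"]])/f; u=d.copy()
    for _ in range(30): u=d/(1+s["k1"]*(u@u))
    return -R.T@t, R.T@np.r_[u,1]
def onplane(s,px,z):
    c,d=ray(s,px); return c+d*(z-c[2])/d[2]
def tri(obs):
    A=np.zeros((3,3));b=np.zeros(3)
    for s,px in obs:
        c,d=ray(s,px); d=d/np.linalg.norm(d); M=np.eye(3)-np.outer(d,d); A+=M;b+=M@c
    return np.linalg.solve(A,b)
E
python3 - <<'E'
from h import *
np.set_printoptions(precision=4,suppress=True)
o=get_obs(); print({k:np.round(v,3) for k,v in o.items()})
S={}
for n in ["top","side"]:
    s=snapshot(n); S[n]=s; cv2.imwrite(f"pics/{n}0.png",s["pixels"][:,:,::-1])
    c,_=ray(s,[320,200]); print(n,c,s["vertical_fov"],s["k1"])
    for q in ["jar","jar_mouth","pipette_blue","pipette_blue_grip","pipette_blue_tip","stand","stand_seat","stand_hole","pipette_yellow","pipette_red","wash_bottle","reagent_bottle","tip_box"]:
        print(n,q,[(np.round(d["pixel"],1).tolist(),round(d["score"],2)) for d in place_of(n,q)])
    print([(d["extent"],round(d["score"],2)) for d in masks_of(n,"jar")])
E
```

```text
{'time': np.float64(0.0), 'joint_positions': array([-1.422,  0.088,  1.372, -0.   ,  1.684, -0.103]), 'qvel': array([ 0.001,  0.001, -0.   , -0.002,  0.002, -0.001]), 'joint_torque': array([ -0.001, -34.017, -30.243,   0.072,   0.033,  -0.   ]), 'tool_pos': array([ 0.137, -0.532,  0.204]), 'ee_rot': array([-3.139, -0.   ,  0.252]), 'wrist_force': array([-0.032,  0.431,  0.227]), 'wrist_torque': array([0.013, 0.013, 0.006]), 'finger_force': np.float64(0.0), 'width': np.float64(0.094)}
top [0.441  0.0043 0.9616] 56.89989929215573 -0.07846188355635358
top jar [([273.4, 205.5], 0.82), ([269.6, 247.9], 0.82), ([230.3, 217.9], 0.59)]
top jar_mouth [([294.4, 201.4], 0.89), ([233.4, 202.9], 0.87), ([291.3, 249.4], 0.54)]
top pipette_blue [([371.9, 243.4], 0.72)]
top pipette_blue_grip [([357.4, 288.6], 0.63), ([380.6, 214.7], 0.61)]
top pipette_blue_tip [([358.2, 287.4], 0.61)]
top stand [([388.2, 254.4], 0.7)]
top stand_seat [([402.3, 251.9], 0.79)]
top stand_hole [([386.9, 275.5], 0.66)]
top pipette_yellow [([402.5, 254.2], 0.78)]
top pipette_red [([427.5, 260.1], 0.8)]
top wash_bottle [([4
[... 451 characters left out ...]
0.52), ([304.9, 174.5], 0.49)]
side pipette_blue [([257.6, 232.4], 0.6)]
side pipette_blue_grip [([283.3, 211.8], 0.94), ([250.7, 250.0], 0.58)]
side pipette_blue_tip []
side stand [([257.3, 294.4], 0.94)]
side stand_seat [([251.4, 251.1], 0.96)]
side stand_hole [([232.4, 265.9], 0.76), ([286.0, 212.9], 0.35)]
side pipette_yellow [([250.6, 253.9], 0.94)]
side pipette_red [([242.5, 275.7], 0.84), ([231.7, 263.7], 0.43)]
side wash_bottle [([397.2, 314.8], 0.61)]
side reagent_bottle [([393.7, 219.6], 0.97)]
side tip_box [([358.3, 162.0], 0.63)]
[([298.5, 191.1, 318.6, 213.9], 0.85), ([225.9, 199.4, 306.9, 257.0], 0.72), ([288.3, 164.7, 309.4, 181.7], 0.69), ([251.1, 193.5, 272.9, 213.1], 0.69)]
```

Run:
```python
import cv2
a=cv2.imread("pics/top0.png")[90:340,180:480]; b=cv2.imread("pics/side0.png")[130:330,200:440]
cv2.imwrite("pics/a.png",cv2.resize(a,(720,600),interpolation=cv2.INTER_CUBIC)); cv2.imwrite("pics/b.png",cv2.resize(b,(720,600),interpolation=cv2.INTER_CUBIC))
```

```text
(no output)
```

View pics/a.png

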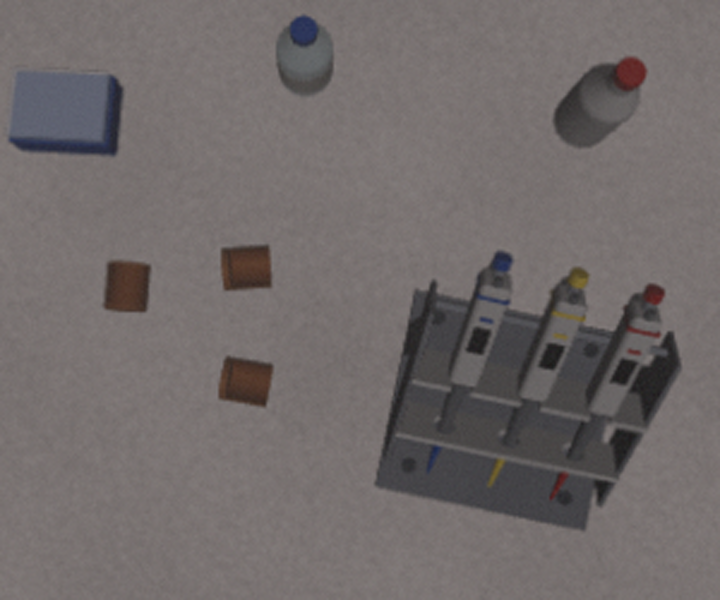

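View pics/b.png

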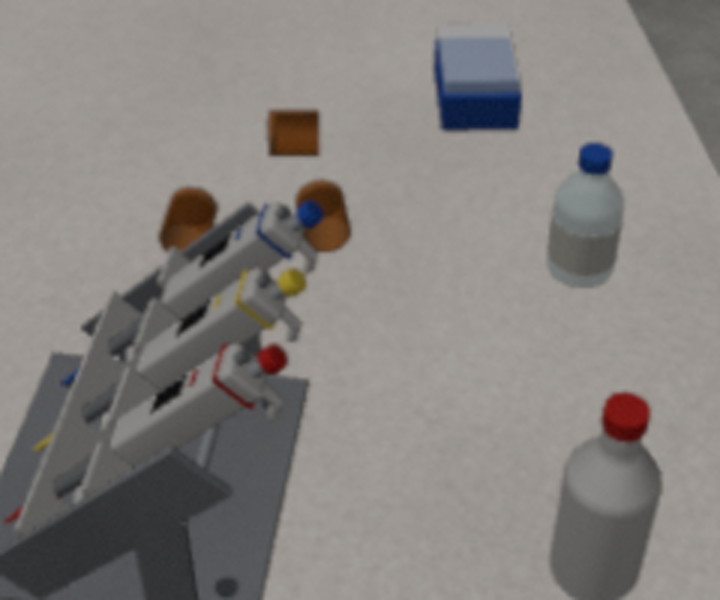

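The top crop shows three amber jars. The leftmost, at full-image pixel (233,208), is the target and lies along x. The blue pipette is the leftmost in the stand, with its button at (389,199), and the bottles and tip box are clear of it. Next I'll fit the stand pose and the jar pose.

```bash
cat > fit.py <<'E'
from h import *
from scipy.optimize import least_squares
np.set_printoptions(precision=4,suppress=True)
a=np.sqrt(.5)
def stand_pts(p):
    x,y,w=p; M=Rot.from_euler("z",w).as_matrix()
    f=lambda yy,l: M@np.array([l*a,yy,.1275+l*a])+[x,y,0]
    return f
if __name__=="__main__":
    S={n:snapshot(n) for n in ["top","side"]}
    O=[]
    def best(n,q,ref,yy,l):
        c=place_of(n,q)
        for d in c:
            O.append((n,q,np.array(d["pixel"]),yy,l))
            break
    for n in S:
        best(n,"stand_seat",0,0,0); best(n,"stand_hole",0,0,-.077)
        for q,yy in [("pipette_yellow",0),("pipette_red",-.066),("pipette_blue",.066)]: best(n,q,0,yy,0)
    # button blobs by colour
    for n,s in S.items():
        hsv=cv2.cvtColor(s["pixels"],cv2.COLOR_RGB2HSV)
        for nm,(h0,h1),yy,guess in [("blue",(105,125),.066,dict(top=(389,199),side=(303,201))[n]),("yellow",(20,32),0,dict(top=(421,206),side=(297,224))[n]),("red",(172,180),-.066,dict(top=(452,213),side=(291,250))[n])]:
            m=cv2.inRange(hsv,(h0,110,50),(h1,255,255)); yyx,xx=np.nonzero(m); k=np.hypot(xx-guess[0],yyx-guess[1])<8
            print(n,nm,k.sum()); 
            if k.sum()>5: O.append((n,nm+"_button",np.array([xx[k].mean(),yyx[k].mean()]),yy,.133))
    res=lambda p: np.concatenate([proj(S[n],stand_pts(p)(yy,l))[0]-px for n,q,px,yy,l in O])
    r=least_squares(res,[.3,-.2,-.2],loss="soft_l1",f_scale=1.5)
    for o,e in zip(O,res(r.x).reshape(-1,2)): print(o[0],o[1],e)
    print("stand",r.x); f=stand_pts(r.x); print("blue grip",f(.066,.086),"tip",f(.066,-.145),"seat",f(.066,0))
    # jar: silhouette fit
    def jarpts(p):
        x,y,w=p; t=np.linspace(0,2*np.pi,24,endpoint=False); C=[]
        for l in (0,.05): C.append(np.c_[np.full(24,l),.023*np.cos(t),.023+.023*np.sin(t)])
        return np.vstack(C)@Rot.from_euler("z",w).as_matrix().T+[x,y,0]
    T=[]
    for n,g in [("top",(233,208)),("side",(298,173))]:
        ms=masks_of(n,"jar"); m=min(ms,key=lambda d:np.hypot(*(np.array(d["extent"]).reshape(2,2).mean(0)-g)))
        print(n,m["extent"],m["score"]); T.append((n,m["mask"].astype(np.uint8)))
    def err(p):
        e=0
        for n,m in T:
            h=cv2.convexHull((proj(S[n],jarpts(p))*16).astype(np.int32)*1)
            im=np.zeros((6400//4,10240//4),np.uint8)
            cv2.fillConvexPoly(im,(h/4).astype(np.int32)+2,1); big=cv2.resize(m,(2560,1600),interpolation=cv2.INTER_NEAREST)
            e+=(im!=big).sum()/16
        return e
    from scipy.optimize import minimize
    x0=onplane(S["top"],[233,208],.023)
    b=min((minimize(err,[x0[0]-.025,x0[1],w],method="Nelder-Mead",options=dict(initial_simplex=np.array([x0[0]-.025,x0[1],w])+np.array([[0,0,0],[.01,0,0],[0,.01,0],[0,0,.15]]))) for w in (-.2,0,.2)),key=lambda r:r.fun)
    print("jar",b.x,b.fun)
    for q in ("jar","jar_mouth"): print(q,[np.round(d["pixel"],1).tolist()+[round(d["score"],2)] for n in S for d in place_of(n,q)])
    for n in S: print(n,proj(S[n],[[b.x[0],b.x[1],.023],np.array([b.x[0],b.x[1],.023])+.05*np.array([np.cos(b.x[2]),np.sin(b.x[2]),0])]))
E
python3 fit.py
```

```text
top blue 17
top yellow 46
top red 12
side blue 50
side yellow 58
side red 3
top stand_seat [-2.703  -0.4323]
top stand_hole [ 1.0014 -1.3687]
top pipette_yellow [1.197  0.4677]
top pipette_red [2.8501 3.111 ]
top pipette_blue [-3.5176 -0.6466]
side stand_seat [ 2.0748 -0.7276]
side stand_hole [-0.8977  1.5945]
side pipette_red [4.076 0.785]
side pipette_blue [1.359  0.0805]
top blue_button [-0.6975 -0.268 ]
top yellow_button [-0.9407  1.4049]
top red_button [-0.7129  2.0425]
side blue_button [-0.2899  0.9973]
side yellow_button [-0.7507  0.5865]
stand [ 0.422  -0.1901 -0.2525]
blue grip [ 0.4974 -0.1414  0.1883] tip [ 0.3392 -0.1006  0.025 ] seat [ 0.4385 -0.1262  0.1275]
top [226.0, 198.3, 240.9, 220.2] 0.69
side [289.1, 165.7, 304.6, 181.3] 0.62
jar [ 0.514   0.2121 -0.071 ] 89.0
jar [[272.1, 203.0, 0.78], [231.7, 218.7, 0.7], [271.9, 247.2, 0.57], [264.1, 198.1, 0.61], [304.9, 196.5, 0.49]]
jar_mouth [[294.6, 251.8, 0.91], [232.3, 200.8, 0.7], [294.6, 201.3, 0.56], [260.2, 208.2, 0.81], [307.9, 207.6, 0.74], [305.3, 174.8, 0.6], [284.0, 212.0, 0.48]]
top [[231.3241 219.2332]
 [232.722  199.8347]]
side [[289.562  174.4566]
 [306.5335 174.098 ]]
```

>>> {"op": "apply_moves", "data": {"commands": [[0,0,-0.05,0.02,0.02,0.04,100],[0,0,-0.1,0.04,0.04,0.08,100],[0,0,-0.15,0.06,0.07,0.11,100],[0,0,-0.2,0.08,0.11,0.12,100],[0,0,-0.25,0.1,0.15,0.12,100]]}}

```text
time: 2.9
tool_pos: [0.2379, -0.3822, 0.3283]
ee_rot: [3.137, -0.002, -0.001]
wrist_force: [0.6, 0.1, 0.6]
width: 0.0939
finger_force: 0.0
```

>>> {"op": "apply_moves", "data": {"commands": [[0,0,-0.02,0.02,0.045,0,100],[0,0,-0.04,0.04,0.09,0,100],[0,0,-0.06,0.06,0.135,0,100],[0,0,-0.07,0.08,0.18,0,100],[0,0,-0.07,0.1,0.22,0,100]]}}

```text
time: 3.4
tool_pos: [0.3373, -0.1606, 0.326]
ee_rot: [3.141, -0.001, -0.068]
wrist_force: [1.1, -0.9, 0.5]
width: 0.0941
finger_force: 0.0
```

>>> {"op": "apply_moves", "data": {"commands": [[0,0,0,0.02,0.045,0,100],[0,0,0,0.04,0.09,0,100],[0,0,0,0.06,0.135,0,100],[0,0,0,0.08,0.18,0,100],[0,0,0,0.1,0.22,0,100]]}}

```text
time: 3.9
tool_pos: [0.4373, 0.0597, 0.3259]
ee_rot: [3.142, -0.001, -0.067]
wrist_force: [0.3, -0.4, 0.1]
width: 0.0936
finger_force: 0.0
```

>>> {"op": "apply_moves", "data": {"commands": [[0,0,0,0.02,0.04,-0.01,100],[0,0,0,0.04,0.08,-0.03,100],[0,0,0,0.05,0.12,-0.06,100],[0,0,0,0.05,0.15,-0.1,100],[0,0,0,0.05,0.15,-0.1,100]]}}

```text
time: 4.4
tool_pos: [0.4836, 0.2096, 0.2182]
ee_rot: [3.138, 0.013, -0.063]
wrist_force: [0.1, -0.2, -0.6]
width: 0.0937
finger_force: 0.0
```

Run:
```python
from h import *
np.set_printoptions(precision=4,suppress=True)
s=snapshot("wrist"); o=get_obs(); print(o["tool_pos"],o["ee_rot"],o["joint_positions"])
cv2.imwrite("pics/w1.png",s["pixels"][:,:,::-1]); print(ray(s,[320,200]))
for q in ("jar","jar_mouth"): 
    for d in place_of("wrist",q): print(q,d["pixel"],d["score"],onplane(s,d["pixel"],.023))
for d in masks_of("wrist","jar"):
    m=d["mask"].astype(np.uint8); c=max(cv2.findContours(m,0,2)[0],key=cv2.contourArea); r=cv2.minAreaRect(c)
    b=[onplane(s,p,.023) for p in cv2.boxPoints(r)]; print(d["score"],d["extent"],np.array(b)[:,:2].tolist(), np.mean(b,0))
print(proj(s,[[.514,.212,.023],[.564,.208,.023]]))
```

```text
[0.485  0.2082 0.2216] [ 3.1384  0.0076 -0.065 ] [ 0.2982  0.0415  1.3875 -0.0003  1.7209  1.9339]
(array([0.5676, 0.2046, 0.3967]), array([-0.2936,  0.0079, -0.9559]))
jar [403.9, 109.4] 0.94 [0.5541 0.1062 0.023 ]
jar [401.4, 204.9] 0.81 [0.4401 0.1076 0.023 ]
jar [316.1, 153.1] 0.66 [0.5106 0.2088 0.023 ]
jar_mouth [447.5, 103.5] 0.98 [0.5578 0.0566 0.023 ]
jar_mouth [315.9, 109.6] 0.68 [0.5598 0.2058 0.023 ]
jar_mouth [443.0, 209.7] 0.68 [0.4305 0.0554 0.023 ]
0.94 [400.0, 83.7, 459.0, 127.1] [[0.5778447720932798, 0.11358501965250209], [0.5800923485955807, 0.049488280010729135], [0.5340038471347588, 0.04236767751268877], [0.5316926372233671, 0.10874944583033001]] [0.5559 0.0785 0.023 ]
0.78 [295.9, 104.6, 335.5, 152.8] [[0.565315125850335, 0.23022969329616275], [0.5624908632463733, 0.1852226206630381], [0.5093992866309683, 0.1877710521086432], [0.5123537846015688, 0.2346374959067405]] [0.5374 0.2095 0.023 ]
0.6 [396.2, 188.3, 445.9, 227.4] [[0.41696998200389457, 0.11699040774358484], [0.46436103220082836, 0.11180851221545382], [0.45225732122905593, 0.04829713708550773], [0.40390453481584065, 0.05120889558164182]] [0.4344 0.0821 0.023 ]
[[313.1493 150.3798]
 [313.7539 105.9134]]
```

View pics/w1.png

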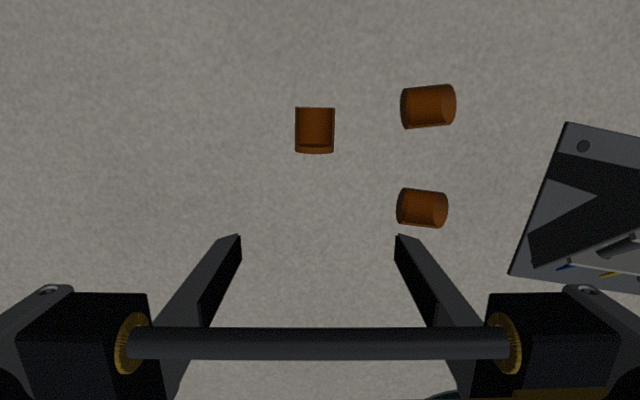

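The wrist view shows the target jar at pixels (296–335, 105–153). Its thick dark base is nearest the robot and its mouth faces +x. That puts the base at about (0.512, 0.210), with yaw −0.06.

Run:
```python
from h import *
import bench
np.set_printoptions(precision=4,suppress=True)
print([n for n in dir(bench) if not n.startswith("_")]); off=globals().get("grip_point_offset"); print(off)
o=get_obs(); print(o["tool_pos"],o["ee_rot"])
off=off or .02
w=-.06; B=np.array([.512,.210]); u=np.array([np.cos(w),np.sin(w),0]);z=np.array([0,0,1])
def tcp(al,tilt,l=.034,lift=.001): # tilt fwd
    g=np.r_[B,0]+u*(l*np.cos(al)-.023*np.sin(al))+z*(l*np.sin(al)+.023*np.cos(al)+lift)
    return g+off*(u*np.sin(tilt)-z*np.cos(tilt))
for d in range(0,90,8):
    al=np.radians(d); print(d,al,tcp(al,al-.35,lift=.001+.002*min(d/8,1)))
p=tcp(0,-.35); print("above",p+.12*(u*np.sin(.35)+z*np.cos(.35)))
```

```text
['IKError', 'close_job', 'get_obs', 'grip_point_offset', 'masks_of', 'place_of', 'snapshot']
0.0188
[0.4879 0.2066 0.2277] [-3.141  -0.0034 -0.0692]
0 0.0 [0.5395 0.2083 0.0063]
8 0.13962634015954636 [0.5385 0.2084 0.0121]
16 0.2792526803190927 [0.537  0.2085 0.0157]
24 0.4188790204786391 [0.535  0.2086 0.0191]
32 0.5585053606381855 [0.5325 0.2088 0.0221]
40 0.6981317007977318 [0.5296 0.2089 0.0248]
48 0.8377580409572782 [0.5264 0.2091 0.027 ]
56 0.9773843811168246 [0.523  0.2093 0.0288]
64 1.117010721276371 [0.5193 0.2096 0.0301]
72 1.2566370614359172 [0.5154 0.2098 0.0309]
80 1.3962634015954636 [0.5115 0.21   0.0311]
88 1.53588974175501 [0.5076 0.2103 0.0307]
above [0.5806 0.2059 0.1191]
```

>>> {"op": "apply_moves", "data": {"commands": [[0.006,0.1,0,0.03,0,-0.03,100],[0.012,0.2,0,0.06,0,-0.06,100],[0.018,0.3,0,0.08,0,-0.09,100],[0.021,0.349,0,0.093,0,-0.107,100],[0.021,0.349,0,0.093,0,-0.107,100]]}}

```text
time: 5.1
tool_pos: [0.5816, 0.2045, 0.1134]
ee_rot: [3.136, 0.356, -0.074]
wrist_force: [-0.4, -0.1, -1.0]
width: 0.0941
finger_force: 0.0
```

>>> {"op": "apply_moves", "data": {"commands": [[0,0,0,-0.01,0,-0.028,100],[0,0,0,-0.02,0,-0.055,100],[0,0,0,-0.03,0,-0.083,100],[0,0,0,-0.037,0.001,-0.104,100],[0,0,0,-0.04,0.001,-0.112,100]]}}

```text
time: 5.6
tool_pos: [0.5395, 0.2079, 0.0082]
ee_rot: [3.139, 0.347, -0.069]
wrist_force: [-0.1, -0.6, -1.1]
width: 0.0943
finger_force: 0.0
```

>>> {"op": "apply_moves", "data": {"commands": [[0,0,0,0,0,0,80],[0,0,0,0,0,0,65],[0,0,0,0,0,0,55],[0,0,0,0,0,0,45],[0,0,0,0,0,0,40]]}}

```text
time: 6.1
tool_pos: [0.5407, 0.2084, 0.0073]
ee_rot: [3.139, 0.348, -0.069]
wrist_force: [0.4, 0.7, 0.4]
width: 0.0573
finger_force: 0.0
```

>>> {"op": "apply_moves", "data": {"commands": [[0,0,0,0,0,0,40],[0,0,0,0,0,0,40],[0,0,0,0,0,0,40],[0,0,0,0,0,0,40],[0,0,0,0,0,0,40]]}}

```text
time: 6.6
tool_pos: [0.5402, 0.2084, 0.0066]
ee_rot: [3.139, 0.349, -0.069]
wrist_force: [0.1, 1.0, 1.6]
width: 0.0459
finger_force: 29.9
```

>>> {"op": "apply_moves", "data": {"commands": [[-0.008,-0.139,0,-0.001,0,0.007,40],[-0.017,-0.279,0,-0.0025,0,0.0105,40],[-0.025,-0.418,0,-0.0045,0,0.014,40],[-0.034,-0.557,0,-0.007,0.0005,0.017,40],[-0.042,-0.697,0,-0.01,0.0005,0.0195,40]]}}

```text
time: 7.1
tool_pos: [0.5302, 0.209, 0.0272]
ee_rot: [-3.137, -0.355, -0.069]
wrist_force: [0.1, -0.4, -1.6]
width: 0.0458
finger_force: 30.0
```

>>> {"op": "apply_moves", "data": {"commands": [[-0.008,-0.139,0,-0.003,0,0.002,40],[-0.017,-0.279,0,-0.0065,0.0005,0.004,40],[-0.025,-0.418,0,-0.0105,0.0005,0.0055,40],[-0.034,-0.557,0,-0.014,0.001,0.006,40],[-0.042,-0.697,0,-0.018,0.001,0.0065,40]]}}

```text
time: 7.6
tool_pos: [0.5137, 0.1634, 0.0713]
ee_rot: [-3.084, -0.918, -0.026]
wrist_force: [0.2, -0.2, -0.1]
width: 0.0458
finger_force: 30.0
```

Run:
```python
from h import *
np.set_printoptions(precision=4,suppress=True)
o=get_obs(); print(o["tool_pos"],o["ee_rot"],o["joint_positions"],o["qvel"])
R=Rot.from_euler("xyz",o["ee_rot"]); print(R.as_matrix())
```

```text
[0.5137 0.1634 0.0713] [-3.0844 -0.9179 -0.0262] [ 0.3654 -0.3238  2.311  -0.7863  0.3607  2.5657] [-0.4946 -0.8322  0.749  -0.4538 -0.9202  0.0005]
[[ 0.6073  0.0193  0.7942]
 [-0.0159 -0.9992  0.0364]
 [ 0.7943 -0.0348 -0.6065]]
```

>>> {"op": "apply_moves", "data": {"commands": [[0,0,0.1,0,0.01,0,40],[0,0,0.2,0,0.02,0,40],[0,0,0.3,0,0.03,0,40],[0,0,0.3,0,0.03,0,40],[0,0,0.3,0,0.03,0,40]]}}

```text
time: 8.1
tool_pos: [0.5076, 0.1868, 0.0605]
ee_rot: [-3.08, -0.875, 0.194]
wrist_force: [-0.1, -0.9, -1.1]
width: 0.0457
finger_force: 30.0
```

Run:
```python
from h import *
np.set_printoptions(precision=4,suppress=True)
o=get_obs(); print(o["tool_pos"],o["ee_rot"],o["joint_positions"],o["qvel"])
R=Rot.from_euler("xyz",o["ee_rot"]); print(R.as_matrix())
```

```text
[0.5076 0.1868 0.0605] [-3.0803 -0.8748  0.1936] [ 0.2222 -0.3454  2.3229  0.1378  0.291   1.4571] [-0.2811 -0.0209  0.0213  1.8314  0.013  -2.1762]
[[ 0.6292  0.2382  0.7398]
 [ 0.1234 -0.9704  0.2075]
 [ 0.7674 -0.0393 -0.64  ]]
```

>>> {"op": "apply_moves", "data": {"commands": [[0,0,0,0,0,0,40],[0,0,0,0,0,0,40],[0,0,0,0,0,0,40],[0,0,0,0,0,0,40],[0,0,0,0,0,0,40]]}}

```text
time: 8.6
tool_pos: [0.5083, 0.1871, 0.0613]
ee_rot: [-3.081, -0.876, 0.192]
wrist_force: [0.5, -0.5, -1.1]
width: 0.0456
finger_force: 30.0
```

```bash
cat > st.py <<'E'
from h import *
np.set_printoptions(precision=4,suppress=True)
o=get_obs(); print(o["time"],o["tool_pos"],o["ee_rot"],o["joint_positions"],o["qvel"],o["wrist_force"])
R=Rot.from_euler("xyz",o["ee_rot"]); print(R.as_matrix())
# jar if rigid in hand: relative to tool at grasp
R0=Rot.from_euler("xyz",[3.139,.349,-.069]); p0=np.array([.5402,.2084,.0066])
w=-.06; J0=np.array([.512,.210,.023]); A0=np.array([np.cos(w),np.sin(w),0])
ax=R.apply(R0.inv().apply(A0)); b=o["tool_pos"]+R.apply(R0.inv().apply(J0-p0))
print("jar axis",ax,"lean",np.degrees(np.arccos(ax[2])),"base",b,"lowest",b[2]-.023*np.sqrt(1-ax[2]**2))
E
python3 st.py
```

```text
8.6 [0.5083 0.1871 0.0613] [-3.0805 -0.8765  0.1923] [ 0.224  -0.3447  2.3216  0.129   0.2895  1.4674] [-0.0017  0.     -0.001   0.006  -0.0014 -0.0063] [ 0.4948 -0.5423 -1.0836]
[[ 0.6281  0.2368  0.7412]
 [ 0.1223 -0.9708  0.2065]
 [ 0.7685 -0.0391 -0.6387]]
jar axis [0.3348 0.0522 0.9408] lean 19.805527633762104 base [0.4839 0.1816 0.0403] lowest 0.03246717815198608
```

>>> {"op": "apply_moves", "data": {"commands": [[-0.005,0.03,0,0.01,0.01,0,40],[-0.01,0.05,0,0.02,0.02,0,40],[-0.015,0.075,0,0.03,0.03,-0.005,40],[-0.02,0.1,0,0.04,0.03,-0.015,40],[-0.02,0.1,0,0.04,0.03,-0.02,40]]}}

```text
time: 9.1
tool_pos: [0.5501, 0.2174, 0.0422]
ee_rot: [-3.081, -0.776, 0.192]
wrist_force: [0.2, 0.1, -1.1]
width: 0.046
finger_force: 30.0
```

>>> {"op": "apply_moves", "data": {"commands": [[0,0,0,0,0,0,40],[0,0,0,0,0,0,40],[0,0,0,0,0,0,40],[0,0,0,0,0,0,40],[0,0,0,0,0,0,40]]}}

```text
time: 9.6
tool_pos: [0.5484, 0.2168, 0.0418]
ee_rot: [-3.081, -0.776, 0.192]
wrist_force: [1.0, 0.1, -0.1]
width: 0.0457
finger_force: 30.0
```

```bash
python3 st.py
```

```text
9.6 [0.5484 0.2168 0.0418] [-3.081  -0.7755  0.1922] [ 0.2815 -0.1512  2.1638 -0.0058  0.3516  1.64  ] [ 0.0019  0.0035 -0.0048  0.0003  0.0017 -0.0019] [ 0.9992  0.1222 -0.0811]
[[ 0.7009  0.2323  0.6744]
 [ 0.1364 -0.9717  0.1929]
 [ 0.7001 -0.0432 -0.7127]]
jar axis [0.4261 0.0701 0.9019] lean 25.58520953465237 base [0.5221 0.2109 0.0234] lowest 0.013473078055105826
```

>>> {"op": "apply_moves", "data": {"commands": [[0.005,-0.03,0,0,0,-0.003,40],[0.01,-0.06,0,0,0,-0.006,40],[0.01,-0.06,0,0,0,-0.009,40],[0.01,-0.06,0,0,0,-0.0115,40],[0.01,-0.06,0,0,0,-0.0115,40]]}}

```text
time: 10.1
tool_pos: [0.5487, 0.2168, 0.0299]
ee_rot: [-3.084, -0.835, 0.194]
wrist_force: [-0.4, -0.2, -0.9]
width: 0.0456
finger_force: 30.0
```

```bash
python3 st.py
python3 - <<'E'
from h import *
s=snapshot("side"); cv2.imwrite("pics/s2.png",cv2.resize(s["pixels"][110:260,210:410,::-1],(800,600),interpolation=cv2.INTER_CUBIC))
E
```

```text
10.1 [0.5487 0.2168 0.0299] [-3.0836 -0.8353  0.1941] [ 0.2867 -0.1315  2.215  -0.0487  0.2216  1.6804] [-0.0002 -0.0042 -0.0091 -0.     -0.0002 -0.001 ] [-0.418  -0.2175 -0.9067]
[[ 0.6584  0.2347  0.7152]
 [ 0.1294 -0.9713  0.1996]
 [ 0.7415 -0.0389 -0.6698]]
jar axis [0.3722 0.0612 0.9261] lean 22.160161675703435 base [0.5235 0.2112 0.0099] lowest 0.0012625557860307841
```

View pics/s2.png

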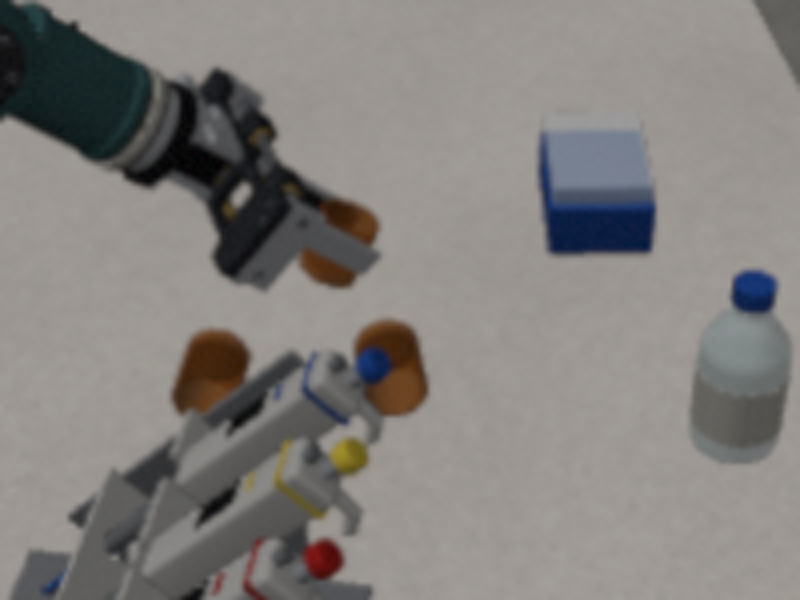

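The side view shows the jar gripped at about (335,240), leaning about 22° with its mouth up and its lower edge at the bench. I'll lower it 1 mm and release.

>>> {"op": "apply_moves", "data": {"commands": [[0,0,0,0,0,-0.001,40],[0,0,0,0,0,-0.001,55],[0,0,0,0,0,-0.001,70],[0,0,0,0,0,-0.001,100],[0,0,0,0,0,-0.001,100]]}}

```text
time: 10.65
tool_pos: [0.5487, 0.2169, 0.0293]
ee_rot: [-3.083, -0.836, 0.194]
wrist_force: [-0.5, 0.2, 0.3]
width: 0.0722
finger_force: 0.0
```

>>> {"op": "apply_moves", "data": {"commands": [[0,0,0,0,0,0,100],[0,0,0,0,0,0,100],[0,0,0,0,0,0,100],[0,0,0,0,0,0,100],[0,0,0,0,0,0,100]]}}

```text
time: 11.15
tool_pos: [0.5485, 0.2168, 0.0289]
ee_rot: [-3.084, -0.836, 0.194]
wrist_force: [-0.3, 0.3, 0.3]
width: 0.0942
finger_force: 0.0
```

```bash
python3 st.py
python3 - <<'E'
from h import *
s=snapshot("side"); cv2.imwrite("pics/s3.png",cv2.resize(s["pixels"][130:230,240:340,::-1],(500,500),interpolation=cv2.INTER_CUBIC))
E
```

```text
11.15 [0.5485 0.2168 0.0289] [-3.0836 -0.8356  0.1942] [ 0.2868 -0.1297  2.2163 -0.0497  0.2182  1.6813] [-0.0003 -0.0013  0.0001  0.0003  0.0008  0.0002] [-0.3066  0.3362  0.3138]
[[ 0.6582  0.2348  0.7153]
 [ 0.1294 -0.9713  0.1997]
 [ 0.7417 -0.0389 -0.6696]]
jar axis [0.3719 0.0612 0.9262] lean 22.14379393741346 base [0.5233 0.2112 0.0089] lowest 0.00024058652212294133
```

View pics/s3.png

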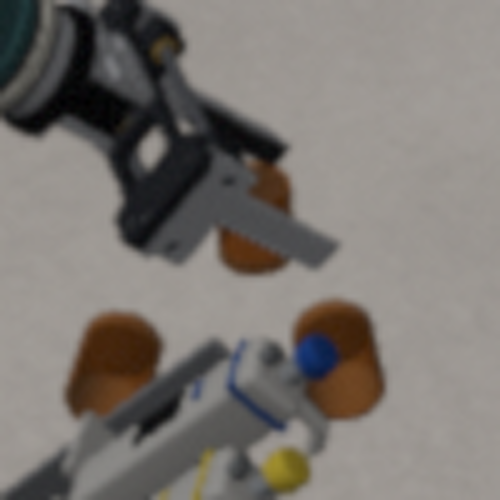

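The jar at (255,220) is upright between the open fingers. I'll back off along the tool axis.

>>> {"op": "apply_moves", "data": {"commands": [[0,0,0,-0.015,-0.004,0.014,100],[0,0,0,-0.035,-0.01,0.033,100],[0,0,0,-0.055,-0.015,0.052,100],[0,0,0,-0.08,-0.022,0.08,100],[0,0,0,-0.1,-0.028,0.11,100]]}}

```text
time: 11.7
tool_pos: [0.4467, 0.1884, 0.1384]
ee_rot: [-3.084, -0.833, 0.195]
wrist_force: [0.4, 0.3, -0.0]
width: 0.0941
finger_force: 0.0
```

>>> {"op": "apply_moves", "data": {"commands": [[-0.03,0.12,0,0,0,0.04,100],[-0.05,0.26,0,0,-0.01,0.08,100],[-0.08,0.4,0,0,-0.03,0.12,100],[-0.1,0.53,0,0,-0.05,0.15,100],[-0.13,0.66,0,0,-0.08,0.17,100]]}}

```text
time: 12.2
tool_pos: [0.449, 0.1086, 0.3144]
ee_rot: [-3.083, -0.181, 0.196]
wrist_force: [0.7, 0.3, 0.3]
width: 0.0939
finger_force: 0.0
```

```bash
cat > jar.py <<'E'
from h import *
np.set_printoptions(precision=4,suppress=True)
o=get_obs(); print(o["tool_pos"],o["ee_rot"],o["joint_positions"])
S={}
for n in ("top","side","wrist"):
    s=snapshot(n); S[n]=s; cv2.imwrite(f"pics/j_{n}.png",s["pixels"][:,:,::-1])
    for q in ("jar","jar_mouth"): 
        for d in place_of(n,q): print(n,q,d["pixel"],round(d["score"],2),onplane(s,d["pixel"],.05 if "m" in q else 0))
    print(n,"pred mouth",proj(s,[[.522,.211,.05],[.522,.211,0]]).tolist())
    for d in masks_of(n,"jar"):
        e=np.array(d["extent"]); c=(e[:2]+e[2:])/2; p=onplane(s,c,.025)
        if p[1]>.15: print(n,"mask",e,round(d["score"],2),"centroid",p)
E
python3 jar.py
```

```text
[0.449  0.1086 0.3144] [-3.0835 -0.1807  0.1958] [ 0.0503 -0.2482  1.4808  0.0848  1.7379  1.4413]
top jar [235.7, 217.4] 0.83 [0.5203 0.2057 0.    ]
top jar [270.0, 249.1] 0.68 [0.4359 0.1167 0.    ]
top jar [274.0, 202.9] 0.55 [0.556  0.1047 0.    ]
top jar_mouth [228.1, 216.5] 0.83 [0.5188 0.2142 0.05  ]
top jar_mouth [294.5, 202.2] 0.67 [0.5504 0.0485 0.05  ]
top jar_mouth [293.1, 250.7] 0.63 [0.4309 0.0542 0.05  ]
top jar_mouth [384.0, 219.8] 0.41 [ 0.5008 -0.1725  0.05  ]
top pred mouth [[229.3906043058415, 215.2034041934259], [233.68609213375598, 216.79037624110424]]
top mask [223.  208.9 242.8 229.3] 0.52 centroid [0.514  0.2076 0.025 ]
side jar [290.8, 179.7] 0.81 [0.5169 0.2166 0.    ]
side jar [265.5, 198.4] 0.71 [0.4409 0.1368 0.    ]
side jar [305.8, 193.8] 0.67 [0.5561 0.1454 0.    ]
side jar_mouth [286.4, 166.2] 0.83 [0.5061 0.217  0.05  ]
side jar_mouth [258.7, 207.7] 0.81 [0.4267 0.0403 0.05  ]
side jar_mouth [309.3, 207.4] 0.61 [0.5566 0.028  0.05  ]
side pred mouth [[291.9492895734292, 167.04611743392627], [292.6149128380555, 180.7151664150427]]
side mask [283.6 162.6 302.2 184.4] 0.53 centroid [0.5239 0.2131 0.025 ]
wrist jar [344.7, 128.1] 0.82 [0.5555 0.108  0.    ]
wrist jar [327.1, 201.3] 0.79 [0.4393 0.1109 0.    ]
wrist jar [276.3, 141.0] 0.73 [ 0.5151  0.208  -0.    ]
wrist jar_mouth [378.6, 131.4] 0.93 [0.5546 0.0616 0.05  ]
wrist jar_mouth [267.7, 139.2] 0.77 [0.5133 0.2105 0.05  ]
wrist jar_mouth [359.8, 215.0] 0.6 [0.4358 0.0614 0.05  ]
wrist pred mouth [[268.53286365923395, 132.959185422823], [275.2897809504105, 136.2059405975084]]
wrist mask [254.2 119.9 286.4 154.3] 0.92 centroid [0.518  0.2129 0.025 ]
```

```bash
cat > go.py <<'E'
from h import *
def go(grasp,yaw,tilt,back=0.,show=True):
    """target: grasp point, tool yaw, forward tilt; prints rotvec and shift from measured pose"""
    o=get_obs(); R=Rot.from_euler("xyz",o["ee_rot"])
    Rt=Rot.from_euler("z",yaw)*Rot.from_euler("y",-tilt)*Rot.from_euler("x",np.pi)
    p=np.array(grasp)+Rt.apply([0,0,grip_point_offset-back])
    rv=(Rt*R.inv()).as_rotvec(); print("turn",np.round(rv,4),"shift",np.round(p-o["tool_pos"],4),"tcp",np.round(p,4),"tz",np.round(Rt.apply([0,0,1]),3),"q",np.round(o["joint_positions"],3))
    return Rt,p
E
python3 - <<'E'
from go import *
go([.499,-.1415,.191],-.2525,.35,.13)
E
```

```text
turn [-0.0615 -0.1715 -0.4617] shift [ 0.0146 -0.2413 -0.0133] tcp [ 0.4621 -0.132   0.2955] tz [ 0.332 -0.086 -0.939] q [ 0.053 -0.251  1.494  0.084  1.73   1.444]
```

>>> {"op": "apply_moves", "data": {"commands": [[-0.012,-0.034,-0.092,0.003,-0.048,0.02,100],[-0.024,-0.068,-0.184,0.006,-0.096,0.02,80],[-0.036,-0.102,-0.276,0.009,-0.144,0.02,60],[-0.048,-0.136,-0.368,0.012,-0.192,0.02,55],[-0.061,-0.171,-0.461,0.015,-0.24,0.02,55]]}}

```text
time: 13.3
tool_pos: [0.463, -0.1326, 0.3294]
ee_rot: [-3.141, -0.352, -0.256]
wrist_force: [0.9, -0.7, -0.6]
width: 0.0655
finger_force: 0.0
```

>>> {"op": "apply_moves", "data": {"commands": [[0,0,0,0,0,0,55],[0,0,0,0,0,0,55],[0,0,0,0,0,0,55],[0,0,0,0,0,0,55],[0,0,0,0,0,0,55]]}}

```text
time: 13.8
tool_pos: [0.4638, -0.13, 0.3292]
ee_rot: [-3.141, -0.349, -0.251]
wrist_force: [0.4, 0.3, -0.1]
width: 0.0515
finger_force: 0.0
```

Run:
```python
from go import *
from fit import stand_pts
s=snapshot("wrist"); im=s["pixels"][:,:,::-1].copy()
f=stand_pts([.422,-.1901,-.2525])
for yy,c in ((.066,(255,0,0)),(0,(0,255,255))):
    for l in (0,.086,.12,.142):
        p=proj(s,f(yy,l))[0]; print(yy,l,p.round(1)); cv2.circle(im,tuple(p.astype(int)),2,(0,255,0),-1)
for q in ("pipette_blue","pipette_blue_grip","pipette_yellow","stand_seat"):
    print(q,[(d["pixel"],round(d["score"],2)) for d in place_of("wrist",q)])
cv2.imwrite("pics/w2.png",im); go([.499,-.1415,.191],-.2525,.35,.13)
```

```text
0.066 0 [319.5 253.5]
0.066 0.086 [319.9 201.8]
0.066 0.12 [320.1 176.1]
0.066 0.142 [320.3 157.5]
0 0 [372.6 253.6]
0 0.086 [382.  201.9]
0 0.12 [386.6 176.4]
0 0.142 [389.9 157.8]
pipette_blue [([321.2, 256.2], 0.73)]
pipette_blue_grip [([318.4, 207.3], 0.95)]
pipette_yellow [([373.4, 254.4], 0.84), ([112.1, 248.7], 0.69)]
stand_seat []
turn [-0.0009 -0.0007 -0.0004] shift [-0.0015 -0.0012 -0.0335] tcp [ 0.4621 -0.132   0.2955] tz [ 0.332 -0.086 -0.939] q [-0.44  -0.331  1.543  0.065  1.586  1.395]
```

View pics/w2.png

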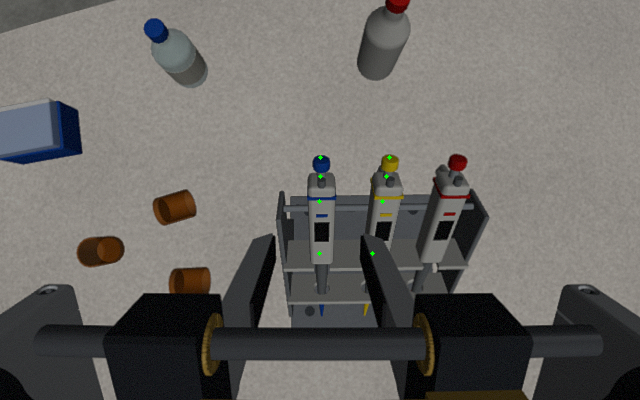

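The projected points lie on the blue handle and button at (320,157–201), and the fingers straddle it. The jar stands upright at (100,250). Next I'll descend.

>>> {"op": "apply_moves", "data": {"commands": [[0,0,0,0.001,-0.002,-0.033,55],[0,0,0,0.01,-0.004,-0.06,55],[0,0,0,0.02,-0.007,-0.09,55],[0,0,0,0.03,-0.01,-0.12,55],[0,0,0,0.035,-0.011,-0.135,55]]}}

```text
time: 14.55
tool_pos: [0.4975, -0.1417, 0.1901]
ee_rot: [-3.14, -0.344, -0.253]
wrist_force: [-0.6, -0.1, -0.6]
width: 0.0516
finger_force: 0.0
```

>>> {"op": "apply_moves", "data": {"commands": [[0,0,0,0.003,-0.001,-0.01,55],[0,0,0,0.006,-0.002,-0.021,55],[0,0,0,0.006,-0.002,-0.021,55],[0,0,0,0.006,-0.002,-0.021,50],[0,0,0,0.006,-0.002,-0.021,45]]}}

```text
time: 15.05
tool_pos: [0.505, -0.1444, 0.1744]
ee_rot: [-3.141, -0.351, -0.253]
wrist_force: [1.2, 0.8, 0.1]
width: 0.0431
finger_force: 0.0
```

Run:
```python
from go import *
from fit import stand_pts
go([.499,-.1415,.191],-.2525,.35)
print(get_obs()["wrist_force"],get_obs()["width"])
s=snapshot("wrist"); 
f=stand_pts([.422,-.1901,-.2525])
for yy in (.066,0):
    print(yy,[proj(s,f(yy,l))[0].round(1).tolist() for l in (0,.086,.12,.142)])
cv2.imwrite("pics/w3.png",s["pixels"][:,:,::-1])
```

```text
turn [0.0002 0.0015 0.0005] shift [ 0.0002  0.0013 -0.0011] tcp [ 0.5052 -0.1431  0.1733] tz [ 0.332 -0.086 -0.939] q [-0.427 -0.229  1.771  0.063  1.254  1.388]
[1.1573 0.834  0.0949] 0.04309180615044208
0.066 [[315.6, 333.2], [315.0, 262.2], [314.6, 219.7], [314.2, 185.2]]
0 [[403.2, 332.9], [430.4, 261.9], [446.2, 219.6], [459.0, 185.3]]
```

View pics/w3.png

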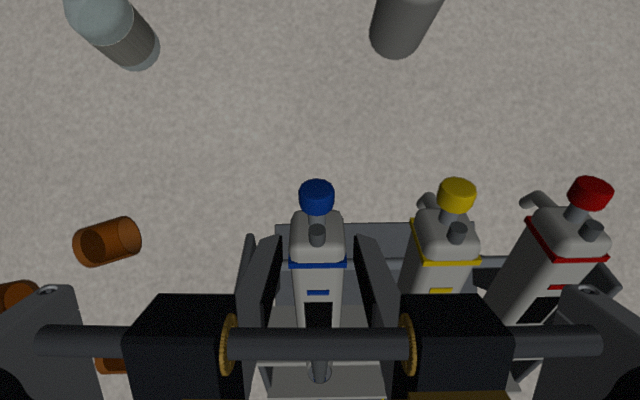

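The handle is centred between the fingers at column 317. I'll close, then draw along the axis.

>>> {"op": "apply_moves", "data": {"commands": [[0,0,0,0,0,0,38],[0,0,0,0,0,0,32],[0,0,0,0,0,0,26],[0,0,0,0,0,0,20],[0,0,0,0,0,0,15]]}}

```text
time: 15.6
tool_pos: [0.5046, -0.1443, 0.1734]
ee_rot: [-3.141, -0.35, -0.253]
wrist_force: [-0.6, 0.1, 1.6]
width: 0.028
finger_force: 30.0
```

>>> {"op": "apply_moves", "data": {"commands": [[0,0,0,0,0,0,15],[0,0,0,0,0,0,15],[0,0,0,0,0,0,15],[0,0,0,0,0,0,15],[0,0,0,0,0,0,15]]}}

```text
time: 16.1
tool_pos: [0.5047, -0.1443, 0.1734]
ee_rot: [-3.141, -0.35, -0.253]
wrist_force: [-0.9, -1.0, 2.8]
width: 0.0278
finger_force: 30.0
```

>>> {"op": "apply_moves", "data": {"commands": [[0,0,0,0.0034,-0.0009,0.004,15],[0,0,0,0.01,-0.0026,0.0106,15],[0,0,0,0.017,-0.0044,0.0176,15],[0,0,0,0.0255,-0.0066,0.0265,15],[0,0,0,0.0343,-0.0089,0.0354,15]]}}

```text
time: 16.6
tool_pos: [0.5389, -0.153, 0.2082]
ee_rot: [-3.14, -0.347, -0.253]
wrist_force: [-3.2, 1.1, 0.4]
width: 0.028
finger_force: 30.0
```

>>> {"op": "apply_moves", "data": {"commands": [[0,0,0,0.0103,-0.0027,0.0106,15],[0,0,0,0.0206,-0.0053,0.0212,15],[0,0,0,0.0308,-0.008,0.0318,15],[0,0,0,0.0411,-0.0106,0.0424,15],[0,0,0,0.048,-0.0124,0.0495,15]]}}

```text
time: 17.1
tool_pos: [0.5886, -0.1659, 0.259]
ee_rot: [-3.141, -0.351, -0.253]
wrist_force: [-0.3, 0.2, -0.8]
width: 0.0276
finger_force: 30.0
```

Run:
```python
from h import *
o=get_obs(); print(o["tool_pos"],o["wrist_force"],o["width"],o["joint_positions"])
s=snapshot("side"); cv2.imwrite("pics/s4.png",cv2.resize(s["pixels"][130:330,180:440,::-1],(780,600),interpolation=cv2.INTER_CUBIC))
```

```text
[ 0.58857802 -0.16587247  0.25903401] [-0.26734229  0.17412907 -0.79233091] 0.02763823295338751 [-0.39610153 -0.04905214  1.44611006  0.05057429  1.3970231   1.42769741]
```

View pics/s4.png

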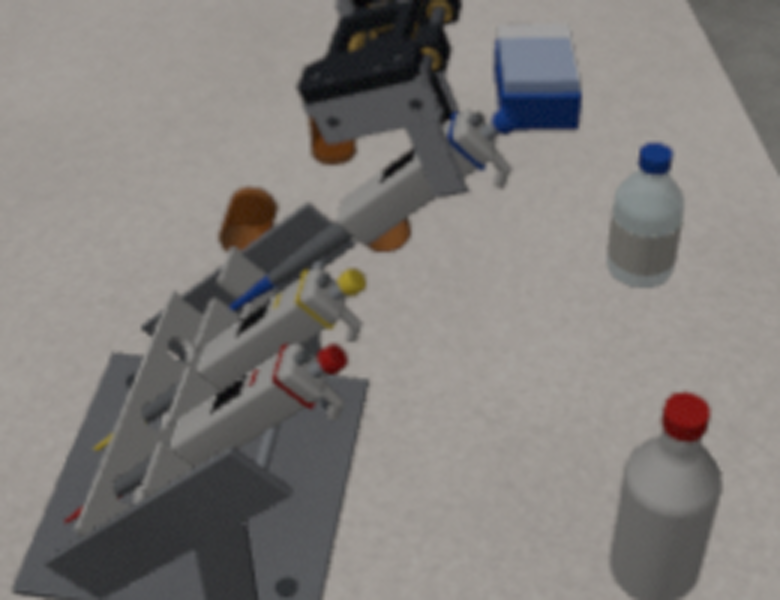

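The pipette is out of the closed hole, with its blue tip visible at (250,292) above the shelf, and the others are still seated. I'll lift clear.

>>> {"op": "apply_moves", "data": {"commands": [[0,0,0,0.0206,-0.0053,0.0212,15],[0,0,0,0.0206,-0.0053,0.05,15],[0,0,0,0.01,-0.005,0.085,15],[0,0,0,0,0.01,0.12,15],[0,0,0,-0.01,0.03,0.145,15]]}}

```text
time: 17.65
tool_pos: [0.5769, -0.136, 0.4052]
ee_rot: [-3.141, -0.352, -0.255]
wrist_force: [-0.8, -0.4, -0.5]
width: 0.0277
finger_force: 30.0
```

Run:
```python
from go import *
Rt,p=go([.518,.211,.365],.3,1.135)
o=get_obs(); R=Rot.from_euler("xyz",o["ee_rot"]); 
print(o["wrist_force"])
# turn decomposed: z turn then tilt, split
v=(Rt*R.inv()).as_rotvec()
for k in range(1,11): print(np.round(v*k/10,3),np.round((p-o["tool_pos"])*k/10,3))
```

```text
turn [ 0.0175 -0.7929  0.5255] shift [-0.0426  0.352  -0.0482] tcp [0.5343 0.216  0.3571] tz [ 0.866  0.268 -0.422] q [-0.346 -0.052  1.16   0.032  1.684  1.489]
[-0.77432619 -0.37616071 -0.49323749]
[ 0.002 -0.079  0.053] [-0.004  0.035 -0.005]
[ 0.003 -0.159  0.105] [-0.009  0.07  -0.01 ]
[ 0.005 -0.238  0.158] [-0.013  0.106 -0.014]
[ 0.007 -0.317  0.21 ] [-0.017  0.141 -0.019]
[ 0.009 -0.396  0.263] [-0.021  0.176 -0.024]
[ 0.01  -0.476  0.315] [-0.026  0.211 -0.029]
[ 0.012 -0.555  0.368] [-0.03   0.246 -0.034]
[ 0.014 -0.634  0.42 ] [-0.034  0.282 -0.039]
[ 0.016 -0.714  0.473] [-0.038  0.317 -0.043]
[ 0.017 -0.793  0.526] [-0.043  0.352 -0.048]
```

>>> {"op": "apply_moves", "data": {"commands": [[0.002,-0.079,0.053,-0.004,0.035,0,15],[0.003,-0.159,0.105,-0.009,0.07,0,15],[0.005,-0.238,0.158,-0.013,0.106,0,15],[0.007,-0.317,0.21,-0.017,0.141,0,15],[0.009,-0.396,0.263,-0.021,0.176,0,15]]}}

```text
time: 18.15
tool_pos: [0.5553, 0.0419, 0.4032]
ee_rot: [-3.066, -0.743, -0.024]
wrist_force: [0.5, 1.3, -0.4]
width: 0.028
finger_force: 30.0
```

Run:
```python
from go import *
Rt,p=go([.518,.211,.365],.3,1.135)
```

```text
turn [ 0.0094 -0.3955  0.2589] shift [-0.021   0.1742 -0.0461] tcp [0.5343 0.216  0.3571] tz [ 0.866  0.268 -0.422] q [-0.112 -0.427  1.603  0.143  1.233  1.458]
```

>>> {"op": "apply_moves", "data": {"commands": [[0.002,-0.079,0.052,-0.004,0.035,-0.009,15],[0.004,-0.158,0.104,-0.008,0.07,-0.018,15],[0.006,-0.237,0.155,-0.013,0.105,-0.028,15],[0.008,-0.316,0.207,-0.017,0.14,-0.037,15],[0.009,-0.396,0.259,-0.021,0.174,-0.046,15]]}}

```text
time: 18.65
tool_pos: [0.5339, 0.2159, 0.3567]
ee_rot: [3.14, -1.135, 0.301]
wrist_force: [0.8, -0.4, -1.3]
width: 0.028
finger_force: 30.0
```

>>> {"op": "apply_moves", "data": {"commands": [[0,0,0,0,0,0,15],[0,0,0,0,0,0,15],[0,0,0,0,0,0,15],[0,0,0,0,0,0,15],[0,0,0,0,0,0,15]]}}

```text
time: 19.15
tool_pos: [0.5357, 0.2135, 0.359]
ee_rot: [3.141, -1.134, 0.296]
wrist_force: [-0.6, 0.1, -0.7]
width: 0.0277
finger_force: 30.0
```

```bash
cat > m.py <<'E'
from go import *
np.set_printoptions(precision=4,suppress=True)
go([.518,.211,.31],.3,1.135)
S={}; D={}
for n in ("top","side","wrist"):
    s=S[n]=snapshot(n); cv2.imwrite(f"pics/m_{n}.png",s["pixels"][:,:,::-1])
    for q in ("pipette_blue_tip","pipette_blue","pipette_blue_grip","jar_mouth","jar"):
        c=place_of(n,q); D[n,q]=c; print(n,q,[(d["pixel"],round(d["score"],2)) for d in c][:3])
    g=get_obs()["tool_pos"]-np.array([.866,.268,-.422])*grip_point_offset
    print("  pred tip/shoulder/grip/mouth",proj(s,[g+[0,0,-.234],g+[0,0,-.089],g,[.518,.211,.05]]).round(1).tolist())
E
python3 m.py
python3 - <<'E'
import cv2
a=cv2.imread("pics/m_side.png")[20:220,200:460]; cv2.imwrite("pics/ms.png",cv2.resize(a,(780,600),interpolation=cv2.INTER_CUBIC))
E
```

```text
turn [ 0.0004 -0.001   0.0041] shift [-0.0014  0.0025 -0.0569] tcp [0.5343 0.216  0.3021] tz [ 0.866  0.268 -0.422] q [ 0.262 -0.602  2.004  0.053  0.607  1.513]
top pipette_blue_tip [([220.4, 214.4], 0.88)]
top pipette_blue [([208.4, 208.3], 0.87), ([307.4, 121.1], 0.38)]
top pipette_blue_grip [([186.4, 199.9], 0.96)]
top jar_mouth [([229.9, 214.8], 0.8), ([294.1, 200.0], 0.79), ([294.4, 250.6], 0.71)]
top jar [([272.8, 204.7], 0.8), ([233.7, 216.2], 0.68), ([270.1, 246.0], 0.55)]
  pred tip/shoulder/grip/mouth [[222.1, 213.7], [203.3, 207.0], [187.4, 201.3], [229.4, 216.8]]
side pipette_blue_tip [([289.9, 143.5], 0.91), ([395.8, 314.3], 0.71)]
side pipette_blue [([285.6, 95.6], 0.57)]
side pipette_blue_grip [([284.8, 66.0], 0.82), ([286.8, 100.5], 0.51)]
side jar_mouth [([288.2, 166.8], 0.9), ([308.1, 208.5], 0.82), ([258.7, 205.3], 0.51)]
side jar [([263.5, 197.5], 0.74), ([306.6, 196.0], 0.72), ([290.0, 181.0], 0.61)]
  pred tip/shoulder/grip/mouth [[289.6, 143.9], [287.2, 96.4], [285.7, 63.6], [290.6, 167.1]]
wrist pipette_blue_tip []
wrist pipette_blue [([316.7, 335.8], 0.75)]
wrist pipette_blue_grip [([317.5, 265.9], 0.76)]
wrist jar_mouth [([317.5, 266.2], 0.37)]
wrist jar []
  pred tip/shoulder/grip/mouth [[317.9, 397.1], [317.9, 334.3], [318.0, 260.6], [316.6, 418.3]]
```

View pics/ms.png

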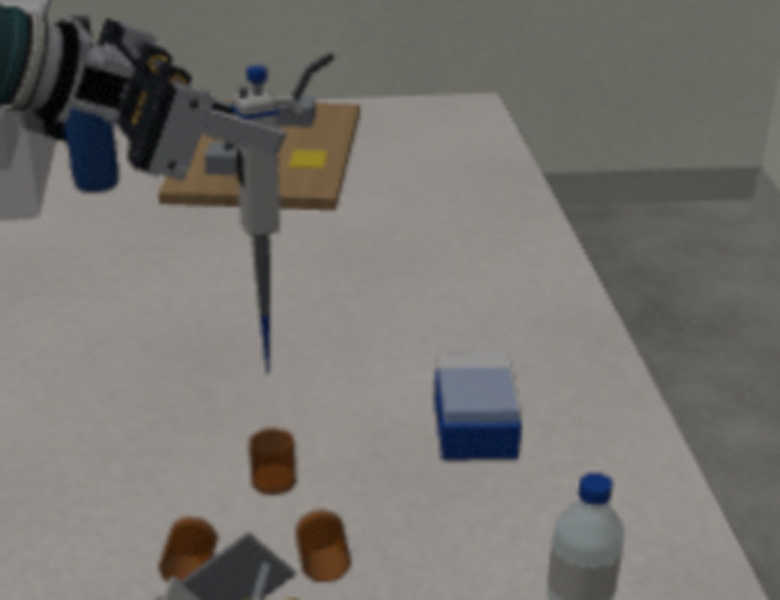

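The side view shows the pipette upright with its tip at crop (267,372), above the jar mouth at crop (273,437). I'll measure the tip and jar positions precisely.

```bash
cat > fin.py <<'E'
from h import *
from scipy.optimize import minimize
import sys
np.set_printoptions(precision=4,suppress=True)
S={n:snapshot(n) for n in ("top","side")}
t=np.linspace(0,2*np.pi,40)
def hull(s,p): return np.vstack([proj(s,np.c_[p[0]+.023*np.cos(t),p[1]+.023*np.sin(t),np.full(40,z)]) for z in (0,.05)])
M={}
for n in S:
    hsv=cv2.cvtColor(cv2.imread(f"pics/j_{n}.png"),cv2.COLOR_BGR2HSV); m=cv2.inRange(hsv,(3,90,30),(20,255,255))
    roi=np.zeros_like(m); c=proj(S[n],[.518,.211,.025])[0].astype(int); cv2.circle(roi,tuple(map(int,c)),17,255,-1)
    m=cv2.bitwise_and(m,roi); k,l,st,_=cv2.connectedComponentsWithStats(m); m=(l==1+np.argmax(st[1:,4])).astype(np.uint8); M[n]=cv2.resize(m,None,fx=8,fy=8,interpolation=cv2.INTER_NEAREST); print(n,"px",m.sum())
def e1(n,p):
    im=np.zeros_like(M[n]); h=cv2.convexHull(((hull(S[n],p)+.5)*8).astype(np.int32)); cv2.fillConvexPoly(im,h,1); return (im!=M[n]).sum()/64
def fit(ns): return minimize(lambda p:sum(e1(n,p) for n in ns),[.518,.211],method="Nelder-Mead",options=dict(initial_simplex=[[.51,.205],[.525,.208],[.518,.22]]))
for ns in (["top"],["side"],["top","side"]): r=fit(ns); print("jar",ns,r.x,r.fun)
px={n:np.array(place_of(n,"pipette_blue_tip")[0]["pixel"]) for n in S}; sh={n:np.array(place_of(n,"pipette_blue")[0]["pixel"]) for n in S}
T=tri([(S[n],px[n]) for n in S]); print("tip",px,T); H=tri([(S[n],sh[n]) for n in S]); print("shoulder",H,"tilt",(H-T)[:2]/(H-T)[2])
for n in S: # direct image comparison: mouth centre vs tip
    print(n,"mouth px",proj(S[n],[*r.x,.05])[0])
o=get_obs(); print(o["time"],o["tool_pos"],o["width"])
E
python3 fin.py
```

```text
top px 214
side px 274
jar ['top'] [0.5181 0.2068] 123.8125
jar ['side'] [0.5165 0.2159] 55.359375
jar ['top', 'side'] [0.5178 0.2123] 182.078125
tip {'top': array([223.9, 214.6]), 'side': array([290.8, 142.2])} [0.5188 0.2033 0.1394]
shoulder [0.5165 0.1994 0.2815] tilt [-0.0166 -0.0275]
top mouth px [228.8674 216.914 ]
side mouth px [290.4714 166.8774]
20.35 [0.5348 0.2145 0.3569] 0.0281928923316485
```

>>> {"op": "apply_moves", "data": {"commands": [[0,0,0,0,0,-0.015,15],[0,0,0,0,0,-0.03,15],[0,0,0,0,0,-0.045,15],[0,0,0,0,0,-0.055,15],[0,0,0,0,0,-0.057,15]]}}

```text
time: 20.85
tool_pos: [0.5344, 0.2144, 0.2974]
ee_rot: [-3.141, -1.129, 0.298]
wrist_force: [-0.0, -0.2, -1.2]
width: 0.028
finger_force: 30.0
```

>>> {"op": "apply_moves", "data": {"commands": [[0,0,0,0,0,0,15],[0,0,0,0,0,0,15],[0,0,0,0,0,0,15],[0,0,0,0,0,0,15],[0,0,0,0,0,0,15]]}}

```text
time: 21.35
tool_pos: [0.5349, 0.2145, 0.3005]
ee_rot: [3.141, -1.133, 0.298]
wrist_force: [-0.6, 0.0, -0.8]
width: 0.0277
finger_force: 30.0
```

```bash
python3 fin.py
python3 - <<'E'
from h import *
A=[]
for n,(c,r) in dict(top=(226,215),side=(290,160)).items():
    s=snapshot(n); A.append(cv2.resize(s["pixels"][r-25:r+25,c-25:c+25,::-1],(400,400),interpolation=cv2.INTER_CUBIC))
cv2.imwrite("pics/f.png",np.hstack(A))
E
```

```text
top px 214
side px 274
jar ['top'] [0.5181 0.2068] 123.8125
jar ['side'] [0.5165 0.2159] 55.359375
jar ['top', 'side'] [0.5178 0.2123] 182.078125
tip {'top': array([228.6, 220.7]), 'side': array([294.1, 161.7])} [0.518  0.2091 0.0687]
shoulder [ 0.5518 -0.1572  0.4305] tilt [ 0.0934 -1.0125]
top mouth px [228.8674 216.914 ]
side mouth px [290.4714 166.8774]
21.65 [0.5348 0.2145 0.2998] 0.027343607333683767
```

View pics/f.png

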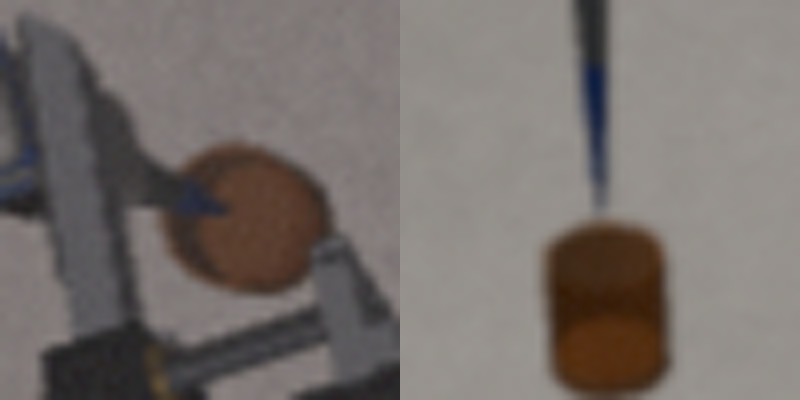

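In the top view the tip, at (229.5,216), is about 3 mm toward −y from the mouth axis. In the side view, at (290,161.5), it is centred within 2 mm and about 20 mm above the rim. I'll apply a small trim, then hand in.

>>> {"op": "apply_moves", "data": {"commands": [[0,0,0,0.0005,0.001,0,15],[0,0,0,0.001,0.002,0,15],[0,0,0,0.001,0.002,0,15],[0,0,0,0.001,0.002,0,15],[0,0,0,0.001,0.002,0,15]]}}

```text
time: 22.25
tool_pos: [0.5358, 0.2166, 0.2998]
ee_rot: [3.142, -1.132, 0.298]
wrist_force: [0.8, 0.7, -1.3]
width: 0.0278
finger_force: 30.0
```

>>> {"op": "apply_moves", "data": {"commands": [[0,0,0,0,0,0,15],[0,0,0,0,0,0,15],[0,0,0,0,0,0,15],[0,0,0,0,0,0,15],[0,0,0,0,0,0,15]]}}

```text
time: 22.75
tool_pos: [0.5358, 0.2165, 0.2999]
ee_rot: [3.142, -1.132, 0.298]
wrist_force: [-0.4, 0.1, -0.3]
width: 0.0281
finger_force: 30.0
```

```bash
python3 -c "
from bench import *
print(close_job())"
```

```text
the job is handed in; nothing more can be done
None
```

I handed the job in after 22.8 s with the jar upright and released, and the blue pipette held upright with its tip about 20 mm above the jar's mouth and an estimated 2–3 mm off centre; no verdict was returned.

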